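# Start three push-top kitchen timers in order

## Task

Dinner goes on now: start the three push-top kitchen timers, first the round one, then the square one, then the oblong one, by touching the grey cap of each lightly with the fingertips until it has gone down and stays down. Push gently and leave each timer standing where it is: do not grasp, lift or shove it. Do not disturb the mug, the tin or the candle that stand nearby.

Things in the scene. Friction and masses are not known exactly. Their poses are not given: they have to be found in the camera images.
- round_timer: Loose push-top kitchen timer, white plastic: round body 86 mm in diameter, round cap 44 mm in diameter. Body 32 mm high; the grey cap stands 12 mm above it, so its top is 44 mm above the worktop before it is pushed. 0.2 to 0.35 kg on a rubber foot. Origin: centre of the underside; z up; a small dark window faces its own -x.
- round_timer_top (a point): Centre of the top face of the round timer's grey cap; it goes down with the cap.
- round_timer_cap (a joint): How far the round timer's cap is pushed down, in m: 0 is up (stopped), 0.009 is the bottom stop. It gives way at about 3 N at any depth, and stays where it is left, it does not spring back. The timer runs once its cap is more than 0.005 down. Beyond the bottom stop it is rigid.
- square_timer: Loose push-top kitchen timer, white plastic: square body 66 x 66 mm with rounded edges, square cap 36 x 36 mm. Body 32 mm high; the grey cap stands 12 mm above it, so its top is 44 mm above the worktop before it is pushed. 0.2 to 0.35 kg on a rubber foot. Origin: centre of the underside; z up; a small dark window faces its own -x.
- square_timer_top (a point): Centre of the top face of the square timer's grey cap; it goes down with the cap.
- square_timer_cap (a joint): How far the square timer's cap is pushed down, in m: 0 is up (stopped), 0.009 is the bottom stop. It gives way at about 3 N at any depth, and stays where it is left, it does not spring back. The timer runs once its cap is more than 0.005 down. Beyond the bottom stop it is rigid.
- oblong_timer: Loose push-top kitchen timer, white plastic: oblong body 50 mm (own x) x 90 mm (own y) with rounded edges, oblong cap 32 mm (own x) x 52 mm (own y). Body 32 mm high; the grey cap stands 12 mm above it, so its top is 44 mm above the worktop before it is pushed. 0.2 to 0.35 kg on a rubber foot. Origin: centre of the underside; z up; a small dark window faces its own -x.
- oblong_timer_top (a point): Centre of the top face of the oblong timer's grey cap; it goes down with the cap.
- oblong_timer_cap (a joint): How far the oblong timer's cap is pushed down, in m: 0 is up (stopped), 0.009 is the bottom stop. It gives way at about 3 N at any depth, and stays where it is left, it does not spring back. The timer runs once its cap is more than 0.005 down. Beyond the bottom stop it is rigid.
- mug: White mug with a handle, 82 x 114 mm, 91 mm high, loose, a bystander. Origin: centre of the underside.
- tin: Closed food tin, 76 mm in diameter, 58 mm high, loose, a bystander. Origin: centre of the underside.
- candle: Small tealight candle in a low metal cup, 38 mm in diameter, 15 mm high, loose, a bystander. Origin: centre of the underside.
Things that resemble listed ones, but are neither listed nor needed, are in the scene too. What is shaped like the oblong_timer but pink is not meant.

How it is judged (in metres and radians):
On the way, in this order (a step that is already met when the one before it is completed fails the run):
1. the round timer's cap is down, the other two still up (value of joint round_timer_cap above 0.005 m and value of joint each of square_timer_cap, oblong_timer_cap below 0.003 m), for 0.1 s.
2. the square timer's cap is down as well, the oblong one still up (value of joint each of round_timer_cap, square_timer_cap above 0.005 m and value of joint oblong_timer_cap below 0.003 m), for 0.1 s.
3. the oblong timer's cap is down as well (value of joint each of round_timer_cap, square_timer_cap, oblong_timer_cap above 0.005 m), for 0.1 s.
At the end, for the whole second after the job is handed in: All three caps are more than 5 mm down, each timer stands upright (within 0.06 rad), at rest, within 20 mm of where it stood, and mug, tin and candle are within 15 mm of where they stood (all of step 3 and distance of each of round_timer, square_timer, oblong_timer from where it was at the start of the episode below 0.02 m and angle between each of round_timer, square_timer, oblong_timer's own z axis and vertical below 0.06 rad and distance of each of mug, tin, candle from where it was at the start of the episode below 0.015 m and linear speed of each of round_timer, square_timer, oblong_timer below 0.02 m/s); the robot touches nothing.
It fails at once if a timer is started out of order ((value of joint square_timer_cap above 0.005 m and value of joint round_timer_cap below 0.005 m) or (value of joint oblong_timer_cap above 0.005 m and value of joint square_timer_cap below 0.005 m)).
It fails at once if a timer is pressed or struck hard (over 25 N) (contact force between any of the arm, the fingers and round_timer above 25 N or contact force between any of the arm, the fingers and square_timer above 25 N or contact force between any of the arm, the fingers and oblong_timer above 25 N).
It fails at once if a timer is lifted, tipped or shoved (8 mm up, 0.25 rad, 30 mm) (height (world z) of any of round_timer, square_timer, oblong_timer above 0.008 m or angle between any of round_timer, square_timer, oblong_timer's own z axis and vertical above 0.25 rad or distance of any of round_timer, square_timer, oblong_timer from where it was at the start of the episode above 0.03 m).
It fails at once if the mug, the tin or the candle is knocked or moved (over 15 mm or tipped) (distance of any of mug, tin, candle from where it was at the start of the episode above 0.015 m or angle between any of mug, tin, candle's own z axis and vertical above 0.2 rad).
It also fails if it takes over 48 s, if anything falls off the work surface, if the arm or the gripper's body presses on something with over 40 N, if the wrist force passes 120 N, or if a joint passes its speed limit or range.

## Robot

A 6-joint arm with a two-finger parallel gripper is mounted at the origin on a cart in front of the work surface, level with it; the furniture and walls round the work are solid. World frame = base frame: x ahead of the robot, y to its left, z up, the work surface at z = 0. Lengths are in m, angles in degrees, forces in N, time in s.
With the tool pointing down it reaches from about 0.4 to 0.825 m from the base axis. Payload 7 kg.
Tool frame: the origin (TCP) lies between the finger pads; the fingertips stand 19 mm ahead of it and the grasp point (between the pads) is the TCP; z points along the fingers, y is the line along which they close (so a half turn about z gives the same grasp; the last joint's range is limited). The gripper opens to 85 mm and grips with 20 to 120 N. Pads are 22 mm wide; open, the fingers measure 114 mm over their backs; the gripper's body (76 mm by 85 mm) begins 54 mm behind the grasp point. The pads swing forward as they close: fully open they stand 13 mm farther back than shut.
Start: joints at [-54.368, 20.546, 0.682, 0, -70.136, -16.507], TCP at [0.221, -0.638, 0.25] pointing down, gripper open.
Joint ranges: [-176.03, 176.03], [-82.01, 121.73], [-58.28, 71.71], [-173.87, 95.51], [-174.79, -0.11], [-173.66, 173.66]. Speed limits (degrees/s): [136.94, 136.94, 172.46, 180, 180, 180].

## Interface

Orientations are given as [roll, pitch, yaw] about the fixed x, y, z axes, in that order (R = Rz(yaw) Ry(pitch) Rx(roll)).
In Python, from plant import robot gives the robot as it stands. The module is installed in compiled form; this text tells all that it offers.
- The arm moves only by the tool apply_moves, never from a script. Its arguments are lists of equal length, an entry for each row: "slide": the shift along the tool's x, y, z in cm, a list of three; "turn": the turn about the tool's z in rad. A call has exactly 5 rows; each row shifts and turns the commanded pose from where the row before left it, along the tool's axes as they then stand; what a row does not reach is not made up. A row lasts 1/8 s, in which the tool goes at most 62.5 mm and 10.7 degrees, less where a joint would pass 70% of its speed; a pose out of reach is approached as far as the arm can. A call is refused whole if a number of a shift passes 6.25 or a number of a turn 0.188, either way. A call with a gripper value outside its range is refused whole. "hand" is the closure, from 0 (fully open) to 1 (shut), set as the call begins (left out, the last holds). The fingers move at their own pace and stop on an object; the grip force is fixed at half the most. Time passes only in rows, so rows that do not move let the fingers close, or fill a call up. It gives the time, the measured TCP pose, the force, the opening and the grip force at its end, in the units of the state.
- robot.read_state(): the state, without advancing time (a new reading comes with each control period).
- robot.camera(name): name is "scene" or "top" or "wrist"; returns a dict with "image" (400x640x3 uint8, blue, green, red), "vfov" (degrees; the focal length in pixels is half the picture's height over the tangent of half this angle, whatever the lens; pixels are square), "cx", "cy" (the principal point, pixels), "rvec" (rotation vector, rad) and "tvec" (3), from world to camera coordinates, as OpenCV has them. Camera axes: x right, y down, z forward; pixel columns grow to the right and rows downward; lengths in m; the calibration is good to about 2 mm. A picture is of the moment at which its call begins. There is no depth.
- robot.hand_in(): hands the job in; it is judged then, once.
The state is a dict: "time": time; "q": joint angles; "dq": joint speeds; "tau": joint torques, N m; "ee_pos": TCP position; "orientation": TCP orientation; "wrist_force": force on the tool from outside, world axes, zero at the start; "wrist_torque": the same for the moment, N m; "gripper_width": opening from 0.0 (shut) to 1.0 (fully open); "grasp_force": force on a finger pad.
Only numpy, scipy, OpenCV 4.12 (cv2) and the standard library are available. Lean on these libraries where they do the work, as an engineer would, in place of code of your own. Each camera call takes 0.05 s, during which the arm holds its last target. There are 200 camera calls.

## Working session

There is one attempt and no reset: what is moved stays moved. The work goes in short steps, Python scripts to look and compute and a tool call to move; the robot and the scene stay as the last step left them, time stands still between calls to the robot, and variables do not carry over. Pictures are saved under pics/ and viewed, at most 10 in all, crops included, and the job is handed in when it is done.

Besides the shell and the picture viewer there is one more tool, called after "Request:" as name(argument=value, ...) on one line, values as JSON. apply_moves: Moves the arm, as the interface text tells. Its arguments: {"type":"object","properties":{"slide":{"type":"array"},"turn":{"type":"array"},"hand":{"type":"number"}},"required":["slide","turn"]}

```bash
mkdir -p pics; python3 - <<'E'
from plant import robot
import cv2,pickle
for n in("scene","top"):
    c=robot.camera(n); cv2.imwrite(f"pics/{n}1.png",c["image"]); pickle.dump(c,open(f"{n}1.pkl","wb"))
    print(n,c["vfov"],c["cx"],c["cy"],c["rvec"],c["tvec"])
s=robot.read_state(); print(s["time"],s["ee_pos"],s["orientation"],s["wrist_force"],s["gripper_width"])
E
```

```text
scene 45.39345756594479 315.28824113686005 193.11077409440423 [ 0.65981873 -2.6824576   1.11860547] [0.61914936 0.09340276 0.91583433]
top 53.3182230227516 326.6760373175062 207.89856833273143 [ 2.17053416 -2.14698412  0.15402889] [0.22818669 0.5701478  0.86309697]
0.1 [ 0.22100649 -0.63737961  0.24947334] [ 1.79917744e+02 -8.50931274e-03 -1.60879931e+02] [-0.30993542  0.31488772 -0.31153484] 1.0032344556697161
```

View pics/top1.png

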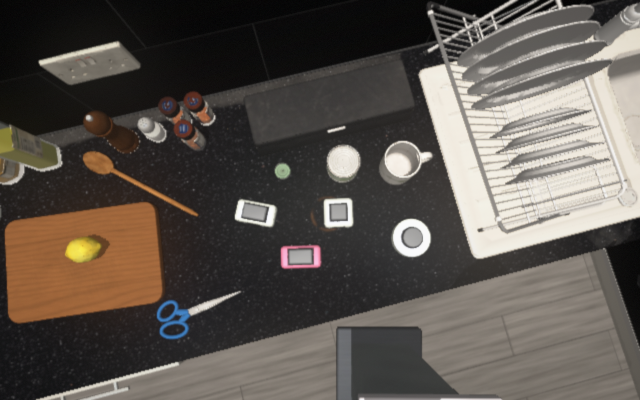

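View pics/scene1.png

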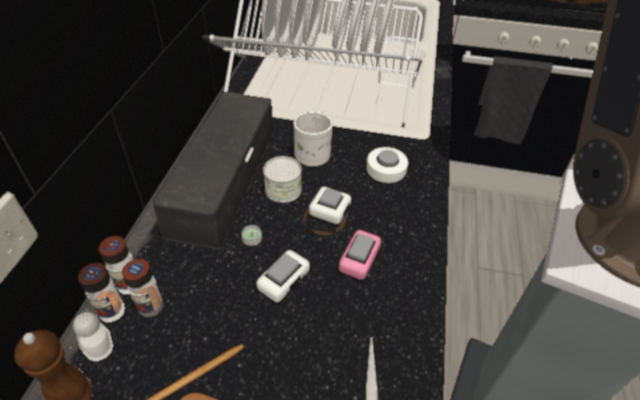

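The top view shows these candidates:
- Round white timer at (411,238).
- Square white timer at (339,212).
- Two oblong ones: white at (256,213) and pink at (301,257). The white one is meant, since pink is excluded.
- Bystanders: mug (402,160), tin (343,163) and candle (283,171).

The scene view agrees, with the white oblong at (284,275) and the pink one at (360,254).

```bash
cat > h.py <<'E'
import cv2,numpy as np
def ray(c,uv,z):
    im=c["image"];f=im.shape[0]/2/np.tan(np.radians(c["vfov"]/2))
    R=cv2.Rodrigues(np.array(c["rvec"],float))[0];t=np.array(c["tvec"],float)
    o=-R.T@t;d=R.T@np.array([(uv[0]-c["cx"])/f,(uv[1]-c["cy"])/f,1])
    return o+d*(z-o[2])/d[2]
def caps(c,seeds):
    """grey cap blob nearest each seed: centre and min-area-rect, pixels"""
    g=cv2.cvtColor(c["image"],cv2.COLOR_BGR2HSV);out=[]
    m=cv2.inRange(g,(0,0,70),(179,60,165))
    n,l,st,ce=cv2.connectedComponentsWithStats(m,connectivity=4)
    for s in seeds:
        i=l[s[1],s[0]]
        p=np.argwhere(l==i)[:,::-1].astype(np.float32)
        out.append((i,len(p),cv2.minAreaRect(p)))
    return out
E
python3 - <<'E'
import pickle;from h import *
S={"top":[(411,238),(339,212),(256,213)],"scene":[(387,158),(330,198),(284,268)]}
for n in S:
    c=pickle.load(open(n+"1.pkl","rb"))
    for s,(i,k,r) in zip(S[n],caps(c,S[n])):
        b=cv2.boxPoints(r); w=np.array([ray(c,p,.044) for p in b])
        L=np.linalg.norm(np.diff(w,axis=0),axis=1)*1e3
        e=(w[1]-w[0]) if L[0]>L[1] else (w[2]-w[1])
        print(n,s,i,k,np.round(r[0],1),"xyz",ray(c,r[0],.044).round(4),"size mm",L[:2].round(),"long yaw",np.degrees(np.arctan2(e[1],e[0])).round())
c=pickle.load(open("top1.pkl","rb"))
for nm,uv,z in(("mug",(402,160),.09),("tin",(343,160),.058),("candle",(283,171),.015),("pink",(301,257),.044),("pink2",(301,257),0.044)):print(nm,ray(c,uv,z).round(3))
cv2.imwrite("pics/crop1.png",cv2.resize(c["image"][130:280,225:445],None,fx=3.6,fy=3.6,interpolation=cv2.INTER_CUBIC))
E
```

```text
top (411, 238) 0 190093 [319.5 199.5] xyz [0.5854 0.2508 0.044 ] size mm [1535.  923.] long yaw -89.0
top (339, 212) 0 190093 [319.5 199.5] xyz [0.5854 0.2508 0.044 ] size mm [1535.  923.] long yaw -89.0
top (256, 213) 0 190093 [319.5 199.5] xyz [0.5854 0.2508 0.044 ] size mm [1535.  923.] long yaw -89.0
scene (387, 158) 80 280 [387.  158.5] xyz [0.5003 0.0527 0.044 ] size mm [47. 49.] long yaw 110.0
scene (330, 198) 87 569 [329.6 204.4] xyz [0.5486 0.23   0.044 ] size mm [87. 79.] long yaw -76.0
scene (284, 268) 103 829 [282.3 275.8] xyz [0.5462 0.4138 0.044 ] size mm [98. 63.] long yaw -99.0
mug [0.667 0.073 0.09 ]
tin [0.673 0.199 0.058]
candle [0.656 0.337 0.015]
pink [0.457 0.29  0.044]
pink2 [0.457 0.29  0.044]
```

View pics/crop1.png

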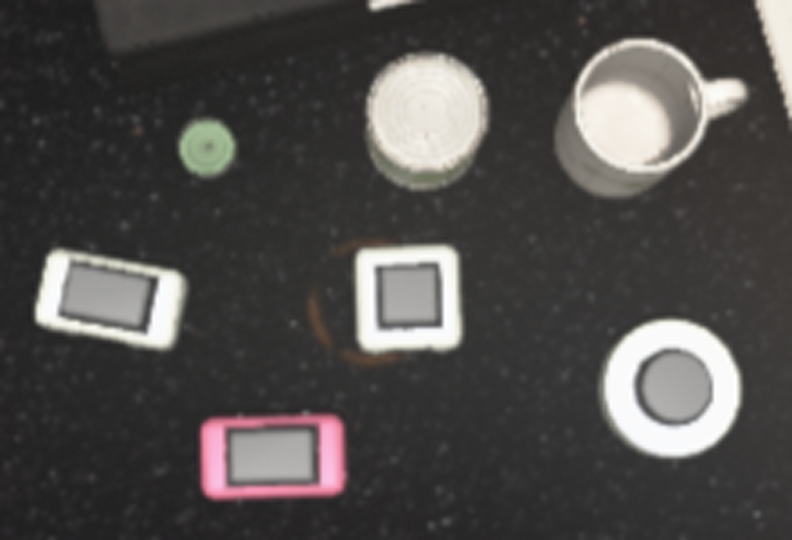

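The enlarged crop confirms it: round cap at crop (675,387), square cap (409,294), white oblong cap (107,295). The pink decoy is at (272,457). My grey mask was too wide in the top view, so I'll fix the threshold and cross-check between the two views.

```bash
python3 - <<'E'
import pickle;from h import *
from plant import robot
S={"top":[(412,237),(339,212),(255,212)],"scene":[(387,158),(329,198),(285,267)]}
s=robot.read_state();p=s["ee_pos"];yaw=np.radians(s["orientation"][2]);R=np.array([[np.cos(yaw),np.sin(yaw)],[np.sin(yaw),-np.cos(yaw)]])
print("tool x,y in world",R.round(3).tolist())
for n in S:
    c=pickle.load(open(n+"1.pkl","rb"));g=cv2.cvtColor(c["image"],cv2.COLOR_BGR2GRAY)
    for u,v in S[n]:
        g0=np.median(g[v-2:v+3,u-2:u+3]);m=(abs(g.astype(float)-g0)<22).astype(np.uint8)
        m=cv2.morphologyEx(m,cv2.MORPH_OPEN,np.ones((3,3),np.uint8))
        w=np.zeros_like(m);w[v-16:v+17,u-22:u+23]=1
        l=cv2.connectedComponents(m*w,connectivity=4)[1];q=np.argwhere(l==l[v,u])[:,::-1].astype(np.float32);r=cv2.minAreaRect(q)
        W=np.array([ray(c,x,.044) for x in cv2.boxPoints(r)]);L=np.linalg.norm(np.diff(W,axis=0),axis=1)*1e3
        e=W[1]-W[0] if L[0]>L[1] else W[2]-W[1]
        x=ray(c,q.mean(0),.044)
        print(n,g0,len(q),q.mean(0).round(1),x.round(4),"mm",L[:2].round(),"yaw",np.degrees(np.arctan2(e[1],e[0])).round())
E
```

```text
tool x,y in world [[-0.945, -0.328], [-0.328, 0.945]]
top 168.0 250 [412.6 237. ] [0.5037 0.0429 0.044 ] mm [38. 36.] yaw -89.0
top 169.0 189 [338.3 211.6] [0.5586 0.2085 0.044 ] mm [29. 29.] yaw -180.0
top 165.0 254 [253.7 211.8] [0.5559 0.3972 0.044 ] mm [27. 49.] yaw -101.0
scene 155.0 180 [388.1 156.3] [0.5009 0.0448 0.044 ] mm [39. 36.] yaw -151.0
scene 155.0 218 [330.5 196. ] [0.5567 0.2091 0.044 ] mm [36. 36.] yaw -75.0
scene 155.0 424 [282.6 267. ] [0.5546 0.3981 0.044 ] mm [52. 32.] yaw -99.0
```

Both views agree within about 2 mm, and the sizes and heights fit. Averaged targets are round (0.502, 0.044), square (0.5575, 0.209) and oblong (0.555, 0.3975). Heading for the round one at z = 0.25 with the fingers shut.

Request:
apply_moves(slide=[[-3.2,3.7,0],[-3.2,3.7,0],[-3.2,3.7,0],[-3.2,3.7,0],[-3.2,3.7,0]], turn=[0,0,0,0,0], hand=1)

```text
time: 0.72
ee_pos: [0.3119, -0.4089, 0.25]
orientation: [180.0, -0.0, -160.9]
wrist_force: [1.5, 0.4, 0.2]
gripper_width: 0.004
grasp_force: 0.0
```

Request:
apply_moves(slide=[[-3.2,3.7,0],[-3.2,3.7,0],[-3.2,3.7,0],[-3.2,3.7,0],[-3.2,3.7,0]], turn=[0,0,0,0,0])

```text
time: 1.35
ee_pos: [0.4024, -0.1817, 0.2503]
orientation: [180.0, 0.0, -160.9]
wrist_force: [1.3, -0.1, 0.2]
gripper_width: 0.001
grasp_force: 0.0
```

Request:
apply_moves(slide=[[-3.2,3.7,0],[-3.2,3.7,0],[-3.2,3.7,0],[-2,2,0],[0,0,0]], turn=[0,0,0,0,0])

```text
time: 1.98
ee_pos: [0.4694, -0.0199, 0.2499]
orientation: [180.0, -0.0, -160.7]
wrist_force: [-0.5, 0.2, -1.0]
gripper_width: 0.002
grasp_force: 0.0
```

Request:
apply_moves(slide=[[-2.6,2.5,3],[-2.6,2.5,3],[0,0,4],[0,0,4],[0,0,0]], turn=[0,0,0,0,0])

```text
time: 2.6
ee_pos: [0.4994, 0.0413, 0.1079]
orientation: [-180.0, -0.4, -160.9]
wrist_force: [0.0, 0.1, 1.3]
gripper_width: 0.002
grasp_force: 0.0
```

```bash
python3 - <<'E'
from plant import robot
import cv2,numpy as np
a=robot.camera("wrist")["image"]; b=robot.camera("scene")["image"][90:290,230:480]
b=cv2.resize(b,(500,400))
cv2.imwrite("pics/w2.png",cv2.resize(np.hstack([a,b]),None,fx=.7,fy=.7))
s=robot.read_state();print(s["ee_pos"],s["wrist_force"])
E
```

```text
[0.50203212 0.04232177 0.11119836] [ 0.75067382 -0.26034456 -0.17023113]
```

View pics/w2.png

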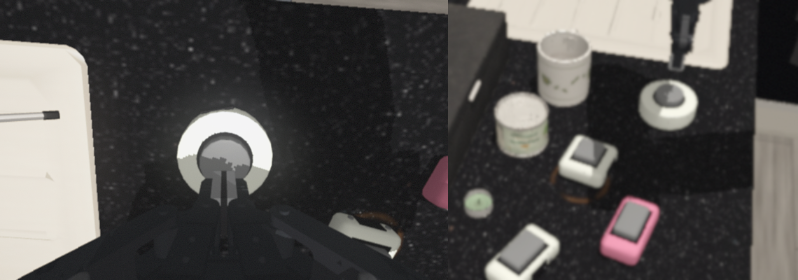

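The wrist view shows the shut fingertips lined up with the round cap at about (225,160). The scene view confirms they are above it. Descending.

Request:
apply_moves(slide=[[0,0,1.5],[0,0,1.3],[0,0,1],[0,0,0],[0,0,0]], turn=[0,0,0,0,0])

```text
time: 3.32
ee_pos: [0.5019, 0.0428, 0.0724]
orientation: [-180.0, 0.0, -160.9]
wrist_force: [-0.4, -0.2, 0.7]
gripper_width: -0.003
grasp_force: 0.0
```

Request:
apply_moves(slide=[[0,0,0.2],[0,0,0.2],[0,0,0.2],[0,0,0.1],[0,0,0]], turn=[0,0,0,0,0])

```text
time: 3.95
ee_pos: [0.5016, 0.0427, 0.0652]
orientation: [-180.0, -0.0, -160.9]
wrist_force: [0.4, 0.6, 0.7]
gripper_width: -0.002
grasp_force: 0.0
```

Request:
apply_moves(slide=[[0,0,0.1],[0,0,0.1],[0,0,0.1],[0,0,0],[0,0,0]], turn=[0,0,0,0,0])

```text
time: 4.58
ee_pos: [0.5017, 0.0428, 0.0624]
orientation: [180.0, 0.0, -160.9]
wrist_force: [0.6, 0.2, 0.3]
gripper_width: 0.001
grasp_force: 0.5
```

Request:
apply_moves(slide=[[0,0,0.1],[0,0,0.1],[0,0,0.1],[0,0,0],[0,0,0]], turn=[0,0,0,0,0])

```text
time: 5.2
ee_pos: [0.5017, 0.0427, 0.0592]
orientation: [180.0, -0.0, -160.9]
wrist_force: [0.5, -0.1, 0.7]
gripper_width: -0.002
grasp_force: 0.2
```

Request:
apply_moves(slide=[[0,0,0.1],[0,0,0],[0,0,0.1],[0,0,0],[0,0,0]], turn=[0,0,0,0,0])

```text
time: 5.82
ee_pos: [0.5017, 0.0427, 0.0572]
orientation: [180.0, 0.0, -160.9]
wrist_force: [-0.1, 1.0, 0.8]
gripper_width: -0.001
grasp_force: 0.5
```

```bash
cat > look.py <<'E'
from plant import robot
import cv2,numpy as np,sys
a=robot.camera("wrist")["image"][100:320,220:460]; b=robot.camera("scene")["image"][90:300,240:480]
cv2.imwrite(sys.argv[1],np.hstack([cv2.resize(a,(400,367)),cv2.resize(b,(400,367),interpolation=cv2.INTER_CUBIC)]))
for _ in range(1):
    s=robot.read_state();print(s["time"],s["ee_pos"],s["wrist_force"],s["wrist_torque"],s["tau"])
E
python3 look.py pics/l3.png
```

```text
5.925 [0.5016654  0.04273292 0.05723076] [-0.63238788 -0.24344852 -0.00824729] [ 0.02193946 -0.02275605 -0.01711391] [-1.03933355e-02 -4.32593179e+01  1.91574830e+01  4.48676929e+00
 -4.37046296e-02 -8.85300665e-05]
```

View pics/l3.png

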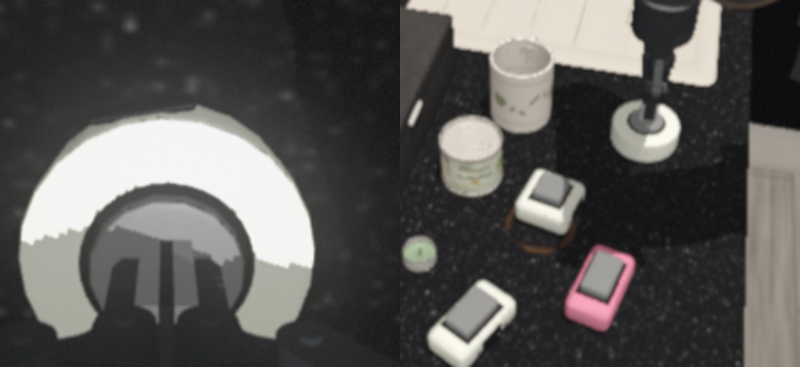

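The fingertips are over the middle of the round cap, with no clear contact force yet. I'll continue in small steps.

Request:
apply_moves(slide=[[0,0,0.1],[0,0,0],[0,0,0],[0,0,0],[0,0,0]], turn=[0,0,0,0,0])

```text
time: 6.55
ee_pos: [0.5017, 0.0427, 0.0563]
orientation: [180.0, -0.0, -160.9]
wrist_force: [0.4, 0.2, 1.6]
gripper_width: 0.0
grasp_force: 0.4
```

Request:
apply_moves(slide=[[0,0,0.1],[0,0,0],[0,0,0],[0,0,0],[0,0,0]], turn=[0,0,0,0,0])

```text
time: 7.18
ee_pos: [0.5017, 0.0428, 0.0553]
orientation: [180.0, 0.0, -160.9]
wrist_force: [0.3, -0.7, 0.7]
gripper_width: -0.001
grasp_force: 0.6
```

Request:
apply_moves(slide=[[0,0,-0.5],[0,0,-2],[0,0,-3],[0,0,-2],[0,0,0]], turn=[0,0,0,0,0])

```text
time: 7.8
ee_pos: [0.5025, 0.0431, 0.132]
orientation: [180.0, 0.2, -160.9]
wrist_force: [-0.2, -0.5, -0.2]
gripper_width: -0.003
grasp_force: 0.0
```

```bash
cat > cmp.py <<'E'
from plant import robot
import cv2,numpy as np,sys,pickle
u,v=int(sys.argv[2]),int(sys.argv[3])
a=pickle.load(open("scene1.pkl","rb"))["image"];b=robot.camera("scene")["image"]
f=lambda i:cv2.resize(i[v-30:v+30,u-35:u+35],(398,340),interpolation=cv2.INTER_CUBIC)
cv2.imwrite(sys.argv[1],np.hstack([f(a),f(b)]))
print(robot.read_state()["ee_pos"])
E
python3 cmp.py pics/c4.png 387 163
```

```text
[0.50180379 0.04289071 0.13092357]
```

View pics/c4.png

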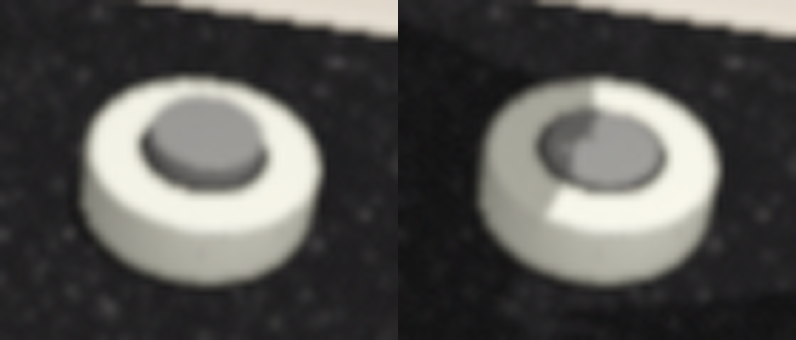

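Left is before and right is after: the round cap, centred near (205,135) in the left crop, now sits nearly flush, and the body hasn't moved. So contact is at TCP z of about 0.063, and 0.0553 works. On to the square one.

Request:
apply_moves(slide=[[-3.6,4.6,0],[-3.6,4.6,0],[-3.5,4.7,0],[0,0,0],[0,0,0]], turn=[0,0,0,0,0])

```text
time: 8.48
ee_pos: [0.5563, 0.2088, 0.1289]
orientation: [-180.0, -0.2, -160.9]
wrist_force: [0.0, 0.6, 0.1]
gripper_width: -0.001
grasp_force: 0.0
```

Request:
apply_moves(slide=[[0,0,2],[0,0,2],[0,0,1],[0,0,0.5],[0,0,0]], turn=[0,0,0,0,0])

```text
time: 9.1
ee_pos: [0.5573, 0.2088, 0.0754]
orientation: [-180.0, -0.0, -160.9]
wrist_force: [0.3, 0.5, 0.5]
gripper_width: 0.002
grasp_force: 0.0
```

Positioned within 1 mm of the square cap's centre. Pressing to z of about 0.0555.

Request:
apply_moves(slide=[[0,0,0.3],[0,0,0.3],[0,0,0.3],[0,0,0.1],[0,0,0.1]], turn=[0,0,0,0,0])

```text
time: 9.72
ee_pos: [0.5572, 0.2091, 0.0642]
orientation: [-180.0, -0.0, -160.9]
wrist_force: [-0.2, -0.0, 0.0]
gripper_width: -0.002
grasp_force: 0.0
```

Request:
apply_moves(slide=[[0,0,0.1],[0,0,0.1],[0,0,0.1],[0,0,0.1],[0,0,0.1]], turn=[0,0,0,0,0])

```text
time: 10.35
ee_pos: [0.5573, 0.2092, 0.0594]
orientation: [180.0, 0.0, -160.9]
wrist_force: [-0.1, -0.7, 2.7]
gripper_width: -0.004
grasp_force: 1.5
```

Request:
apply_moves(slide=[[0,0,0.1],[0,0,0.1],[0,0,0.1],[0,0,0],[0,0,0]], turn=[0,0,0,0,0])

```text
time: 10.98
ee_pos: [0.5573, 0.2092, 0.0561]
orientation: [180.0, -0.0, -160.9]
wrist_force: [-0.4, 0.3, 0.1]
gripper_width: 0.002
grasp_force: 0.2
```

Request:
apply_moves(slide=[[0,0,0.05],[0,0,0],[0,0,-0.5],[0,0,-3],[0,0,-4]], turn=[0,0,0,0,0])

```text
time: 11.6
ee_pos: [0.5565, 0.2086, 0.1308]
orientation: [-180.0, -0.1, -160.9]
wrist_force: [0.6, 0.5, -1.2]
gripper_width: 0.003
grasp_force: 0.0
```

```bash
python3 cmp.py pics/c5.png 330 204
```

```text
[0.55937245 0.21010855 0.13724019]
```

View pics/c5.png

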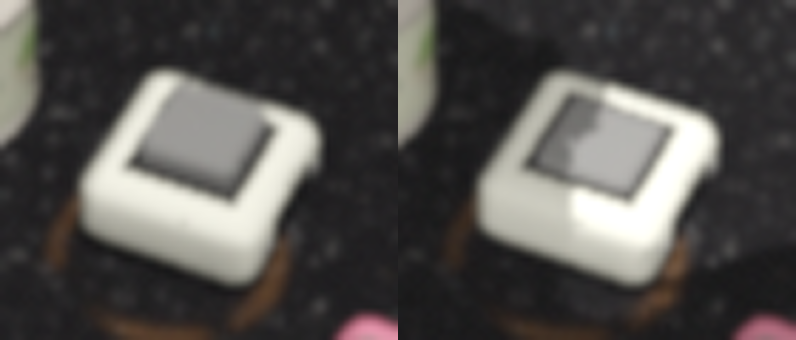

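The square cap is down too and its body hasn't moved. Now the white oblong one.

Request:
apply_moves(slide=[[-1.5,4.5,0],[-1.5,4.5,0],[-1.5,4.5,0],[-1.5,4.4,0],[0,0,0]], turn=[0,0,0,0,0])

```text
time: 12.28
ee_pos: [0.5548, 0.4009, 0.1302]
orientation: [180.0, 0.0, -160.7]
wrist_force: [-0.6, -0.6, -0.3]
gripper_width: -0.0
grasp_force: 0.0
```

Request:
apply_moves(slide=[[0,0,2],[0,0,2],[0,0,1],[0,0,0.5],[0,0,0]], turn=[0,0,0,0,0])

```text
time: 12.9
ee_pos: [0.5554, 0.3978, 0.076]
orientation: [-180.0, 0.0, -160.9]
wrist_force: [0.1, -0.3, 0.9]
gripper_width: 0.003
grasp_force: 0.0
```

Request:
apply_moves(slide=[[0,0,0.3],[0,0,0.3],[0,0,0.3],[0,0,0.1],[0,0,0.1]], turn=[0,0,0,0,0])

```text
time: 13.52
ee_pos: [0.5553, 0.3979, 0.0647]
orientation: [-180.0, -0.0, -160.9]
wrist_force: [0.1, -0.4, -0.4]
gripper_width: -0.001
grasp_force: 0.0
```

Request:
apply_moves(slide=[[0,0,0.1],[0,0,0.1],[0,0,0.1],[0,0,0.1],[0,0,0.1]], turn=[0,0,0,0,0])

```text
time: 14.15
ee_pos: [0.5553, 0.3979, 0.0599]
orientation: [180.0, 0.0, -160.9]
wrist_force: [-0.4, -0.4, 3.5]
gripper_width: 0.003
grasp_force: 1.5
```

Request:
apply_moves(slide=[[0,0,0.1],[0,0,0.1],[0,0,0.1],[0,0,0.05],[0,0,0]], turn=[0,0,0,0,0])

```text
time: 14.78
ee_pos: [0.5553, 0.398, 0.0562]
orientation: [180.0, 0.0, -160.9]
wrist_force: [-0.3, -0.9, 2.5]
gripper_width: -0.0
grasp_force: 0.9
```

Request:
apply_moves(slide=[[0,0,0],[0,0,-0.5],[0,0,-3],[0,0,-4],[0,0,0]], turn=[0,0,0,0,0])

```text
time: 15.4
ee_pos: [0.5569, 0.3994, 0.1354]
orientation: [179.8, 0.3, -160.8]
wrist_force: [0.2, 0.1, 0.5]
gripper_width: -0.001
grasp_force: 0.0
```

```bash
python3 cmp.py pics/c6.png 284 274
```

```text
[0.55586748 0.39857767 0.13329781]
```

View pics/c6.png

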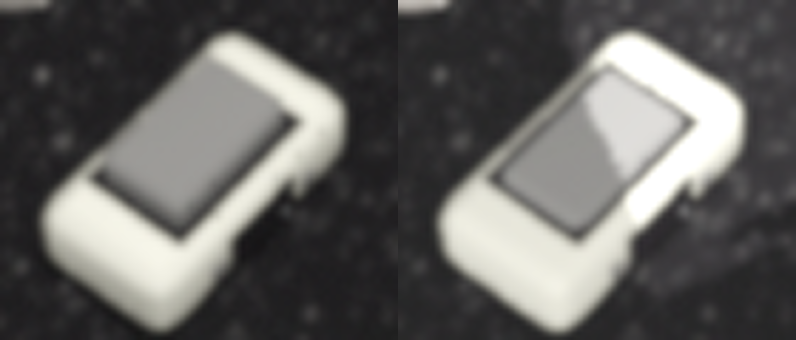

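The oblong cap is down as well, its body is where it was, and the arm is clear.

```bash
python3 -c "
from plant import robot
print(robot.hand_in())"
```

```text
the job is handed in; nothing more can be done
None
```

I pressed the round, square and white oblong timers in that order; before-and-after pictures show each cap down and its timer unmoved, and I handed the job in at about 15.5 s without touching mug, tin or candle (no verdict was returned).

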